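# Make up two gift cartons of preserves

### The job

Make up two gift cartons from the stock on the bench: in the long carton stand the bottle in the middle compartment with the tall jar and the squat jar in the two end compartments (either way round), and in the short carton stand the tin and the small jar, one in each compartment (either way round). Everything must stand upright on the carton floor; set it down gently, never drop it. Leave the empty tumbler and the stack of spare lids where they are.

Things in the scene. Friction and masses are not known exactly. Their poses are not given: they have to be found in the camera images.
- long_carton: Long open cardboard carton with three compartments in a row, outside 88 x 256 x 30 mm. Each compartment is 80 x 80 mm inside, side by side along the carton's y axis; all outer walls and dividers are 4 mm thick and 30 mm high, the floor is 4 mm thick. Fixed to the bench. Origin: centre of its underside; x across, y along the row, z up. Compartment centres at y = -84, 0 and +84 mm.
- short_carton: Short open cardboard carton with two compartments, outside 88 x 172 x 30 mm. Each compartment is 80 x 80 mm inside, side by side along the carton's y axis; all outer walls and dividers are 4 mm thick and 30 mm high, the floor is 4 mm thick. Fixed to the bench. Origin: centre of its underside; x across, y along the row, z up. Compartment centres at y = -42 and +42 mm.
- tall_jar: Tall straight round glass jar with brownish preserve in it and a plain steel lid of the same width: 54 mm diameter, 116 mm high over the lid (lid 14 mm), about 0.3 kg, standing upright. Origin: centre of its underside, z up.
- squat_jar: Squat wide round glass jar with brownish preserve and a plain steel lid of the same width: 62 mm diameter, 70 mm high over the lid (lid 14 mm), about 0.25 kg, standing upright. Origin: centre of its underside, z up.
- small_jar: Small round glass jar with brownish preserve and a plain steel lid of the same width: 42 mm diameter, 62 mm high over the lid (lid 14 mm), about 0.12 kg, standing upright. Origin: centre of its underside, z up.
- bottle: Small round glass bottle with a brownish filling, 52 mm diameter up to 62 mm height, then a shoulder narrowing to a 24 mm neck at 82 mm, and a steel screw cap 30 mm in diameter from 90 to 118 mm (top); about 0.2 kg, standing upright, best gripped by the cap. Origin: centre of its underside, z up.
- tin: Rectangular plain steel tin with a dark seam below its lid, 64 mm (its x) by 44 mm (its y) by 90 mm high, about 0.2 kg, standing upright; grip it across the 44 mm. Origin: centre of its underside, z up.
- tumbler: Empty open drinking glass without lid, 66 mm diameter at the rim, 85 mm high; a bystander to leave alone. Origin: centre of its underside, z up.
- lid_stack: Stack of three spare steel lids lying upturned, white inside (one body), 66 mm diameter, 30 mm high; a bystander to leave alone. Origin: centre of its underside, z up.
Mind the look-alikes: they are no part of the job. Leave any blue or pink look-alike of the small_jar alone.

How it is judged:
At the end, for the whole second after the job is handed in: Each thing is in its right compartment (centre within 28 mm of the compartment's along and 30 mm across), on the floor (under 10 mm above carton underside), upright within 0.1 rad, released, at rest (under 0.02 m/s). Tumbler and lids within 30 mm of their start, upright within 0.2 rad (y of bottle in the frame of long_carton between -0.028 and 0.028 m and x of bottle in the frame of long_carton between -0.03 and 0.03 m and ((y of tall_jar in the frame of long_carton between 0.056 and 0.112 m and x of tall_jar in the frame of long_carton between -0.03 and 0.03 m and y of squat_jar in the frame of long_carton between -0.112 and -0.056 m and x of squat_jar in the frame of long_carton between -0.03 and 0.03 m) or (y of tall_jar in the frame of long_carton between -0.112 and -0.056 m and x of tall_jar in the frame of long_carton between -0.03 and 0.03 m and y of squat_jar in the frame of long_carton between 0.056 and 0.112 m and x of squat_jar in the frame of long_carton between -0.03 and 0.03 m)) and ((y of tin in the frame of short_carton between 0.014 and 0.07 m and x of tin in the frame of short_carton between -0.03 and 0.03 m and y of small_jar in the frame of short_carton between -0.07 and -0.014 m and x of small_jar in the frame of short_carton between -0.03 and 0.03 m) or (y of tin in the frame of short_carton between -0.07 and -0.014 m and x of tin in the frame of short_carton between -0.03 and 0.03 m and y of small_jar in the frame of short_carton between 0.014 and 0.07 m and x of small_jar in the frame of short_carton between -0.03 and 0.03 m)) and z of each of tall_jar, squat_jar, bottle in the frame of long_carton below 0.01 m and angle between each of tall_jar, squat_jar, bottle, tin, small_jar's own z axis and vertical below 0.1 rad and linear speed of each of tall_jar, squat_jar, bottle, tin, small_jar below 0.02 m/s and contact force between each of tall_jar, squat_jar, bottle, tin, small_jar and the fingers below 0.1 N and z of each of tin, small_jar in the frame of short_carton below 0.01 m and distance of each of tumbler, lid_stack from where it was at the start of the episode below 0.03 m and angle between each of tumbler, lid_stack's own z axis and vertical below 0.2 rad); the robot touches nothing.
It fails at once if the tumbler or the stack of lids is pushed more than 30 mm or tipped over (distance of any of tumbler, lid_stack from where it was at the start of the episode above 0.03 m or angle between any of tumbler, lid_stack's own z axis and vertical above 0.3 rad).
It fails at once if one of the five things is dropped: moves faster than 0.7 m/s while the fingers do not touch it (a fall of about 25 mm) ((linear speed of tall_jar above 0.7 m/s and contact force between tall_jar and the fingers below 0.05 N) or (linear speed of squat_jar above 0.7 m/s and contact force between squat_jar and the fingers below 0.05 N) or (linear speed of bottle above 0.7 m/s and contact force between bottle and the fingers below 0.05 N) or (linear speed of tin above 0.7 m/s and contact force between tin and the fingers below 0.05 N) or (linear speed of small_jar above 0.7 m/s and contact force between small_jar and the fingers below 0.05 N)).
It also fails if it takes over 144 s, if anything falls off the work surface, if the arm or the gripper's body presses on something with over 40 N, if the wrist force passes 120 N, or if a joint passes its speed limit or range.

### The arm

A 6-joint arm with a two-finger parallel gripper is mounted at the origin on the work surface. World frame = base frame: x ahead of the robot, y to its left, z up, the work surface at z = 0. Lengths are in m, angles in rad, forces in N, time in s.
With the tool pointing down it reaches from about 0.275 to 0.75 m from the base axis. Payload 10.2 kg.
Tool frame: the origin (TCP) lies midway between the tips of the shut fingers; the grasp point (between the pads) lies 19 mm behind it (env.hold_point_z is the distance from the TCP to the grasp point, in m); z points along the fingers, y is the line along which they close (so a half turn about z gives the same grasp; the last joint's range is limited). The gripper opens to 85 mm and grips with 20 to 120 N. Pads are 22 mm wide; open, the fingers measure 114 mm over their backs; the gripper's body (76 mm by 85 mm) begins 54 mm behind the grasp point. The pads swing forward as they close: fully open they stand 13 mm farther back than shut.
Start: joints at [1.015, 0.313, 1.498, -0, 1.331, -0.223], TCP at [0.172, 0.496, 0.231] pointing down, gripper open.
Joint ranges: [-2.94, 2.94], [-0.97, 2.17], [0.19, 2.56], [-1.23, 4.37], [0.02, 3.11], [-2.88, 2.88]. Speed limits (rad/s): [2.39, 2.39, 3.01, 3.14, 3.14, 3.14].

### API

Orientations are given as a unit quaternion [x, y, z, w].
In Python, from bench import env, kinematics, monitor, eyes, job gives the robot as it stands. The module is installed in compiled form; this text tells all that it offers. Calls block until the motion is done:
- env.reach(position, orientation): joint-space move of the TCP to a pose.
- env.movel(position, velocity=0.15, frame=None, guard=None): straight line of the TCP; frame=None keeps the orientation; velocity is the mean speed in m/s. With guard (N) it stops when the force on the tool has changed by that much, and returns True; else False.
- env.set_joints(angles): joint-space move.
- env.release() and env.close_gripper(effort=None): open the fingers fully, or close them until they stop; effort is the grip in N (None keeps the last).
- env.hold(seconds).
- kinematics.ik(position, orientation): joint angles nearest the present ones, or None.
- monitor.sense(): the state.
- eyes.grab_frame(name): name is "side" or "top" or "wrist"; returns a dict with "frame" (400x640x3 uint8, red, green, blue), "mtx" (3x3 intrinsics, pixels), "view" (4x4, takes a point from world to camera coordinates). Camera axes: x right, y down, z forward; pixel columns grow to the right and rows downward; lengths in m; the calibration is good to about 2 mm. A picture is of the moment at which its call begins. There is no depth.
A pose or a line that the arm cannot do raises env.MotionError and nothing moves.
- job.hand_in(): hands the job in; it is judged then, once.
The state is a dict: "clock": time; "joints": joint angles; "qvel": joint speeds; "joint_efforts": joint torques, N m; "position": TCP position; "ee_rot": TCP orientation; "contact_force": force on the tool from outside, world axes, zero at the start; "ft_torque": the same for the moment, N m; "finger_gap": opening from 0.0 (shut) to 1.0 (fully open); "gripper_force": force on a finger pad.
Only numpy, scipy, OpenCV 4.12 (cv2) and the standard library are available. Lean on these libraries where they do the work, as an engineer would, in place of code of your own. Each camera call takes 0.05 s, during which the arm holds its last target. There are 200 camera calls.

## Working session

There is one attempt and no reset: what is moved stays moved. The work goes in short steps, each a Python script; the robot and the scene stay as the last script left them, time stands still between calls to the robot, and variables do not carry over. Pictures are saved under pics/ and viewed, at most 14 in all, crops included, and the job is handed in when it is done.

```bash
mkdir -p pics
python3 - <<'E'
from bench import env,kinematics,monitor,eyes,job
import cv2,numpy as np
for n in ("top","side"):
    f=eyes.grab_frame(n); cv2.imwrite(f"pics/{n}0.png",f["frame"][:,:,::-1])
    np.savez(f"{n}0.npz",**f); print(n,f["mtx"].tolist(),np.round(f["view"],4).tolist())
s=monitor.sense(); print(s)
E
```

```text
top [[463.1094633119991, 0.0, 324.209975448719], [0.0, 463.1094633119991, 191.81663053126573], [0.0, 0.0, 1.0]] [[0.0202, -0.9998, -0.0034, -0.0003], [-0.9957, -0.0198, -0.0904, 0.5301], [0.0903, 0.0052, -0.9959, 1.333], [0.0, 0.0, 0.0, 1.0]]
side [[401.6948300076313, 0.0, 319.5085771819856], [0.0, 401.6948300076313, 200.49285248006535], [0.0, 0.0, 1.0]] [[-0.9321, -0.3619, -0.0123, 0.4724], [-0.2718, 0.7218, -0.6365, 0.1661], [0.2393, -0.59, -0.7711, 0.8334], [0.0, 0.0, 0.0, 1.0]]
{'clock': 0.1, 'joints': array([ 1.01460770e+00,  3.13390480e-01,  1.49831331e+00,  1.37562343e-05,
        1.33101168e+00, -2.23390539e-01]), 'qvel': array([ 2.20289258e-03, -1.46216085e-03, -7.60131829e-04,  4.06598293e-04,
        7.56630387e-05,  1.77464198e-03]), 'joint_efforts': array([ 2.07828940e-03, -4.12902832e+01, -2.60140157e+01, -1.52420639e-04,
        3.07759343e-03, -4.30683269e-05]), 'position': array([0.17139929, 0.49600668, 0.23081212]), 'ee_rot': array([ 1.65633799e-01,  9.86187167e-01, -5.16759096e-04, -2.19511419e-04]), 'contact_force': array([ 0.20479146, -0.54761644,  0.671     ]), 'ft_torque': array([-0.02766645,  0.01493998, -0.00558467]), 'gripper_force': 0.0, 'finger_gap': 1.002725232333216}
```

View pics/top0.png

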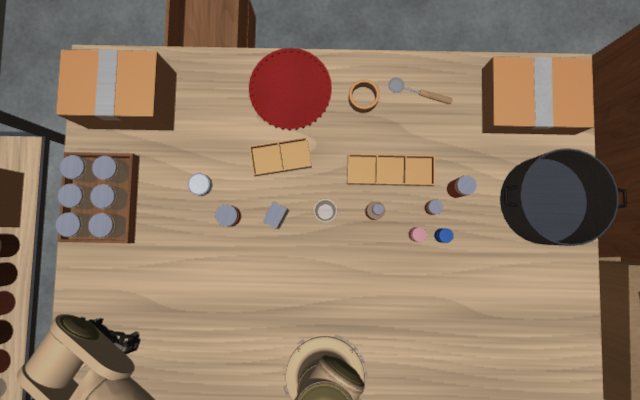

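View pics/side0.png

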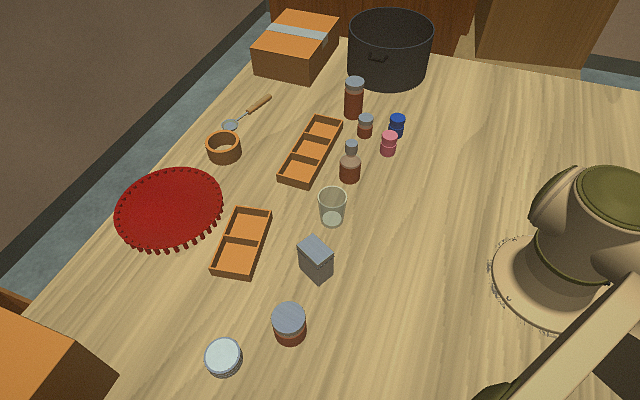

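Top view candidates:
- Small jar, steel lid: (434,207). Look-alikes are pink at (418,235) and blue at (445,236).
- Tall jar: (463,186). Squat jar: (227,215). The squat jar's look-alike is the white-inside lid stack at (200,184).
- Bottle cap: (376,210). Tin: (276,215). Tumbler: (325,211).
- Cartons: long (390,170), short (281,157).

By the description I choose the brown-filled, steel-lidded items. I'll check that in a crop and measure.

```bash
cat > h.py <<'E'
import cv2,numpy as np
def cast(f,uv,z):
    R,t=f["view"][:3,:3],f["view"][:3,3]; c=-R.T@t
    d=R.T@np.linalg.inv(f["mtx"])@np.array([uv[0],uv[1],1.])
    return (c+d*(z-c[2])/d[2])[:2]
def blobs(m,amin=30):
    cs,_=cv2.findContours(m.astype(np.uint8)*255,cv2.RETR_EXTERNAL,cv2.CHAIN_APPROX_NONE)
    return [c for c in cs if cv2.contourArea(c)>amin]
E
python3 - <<'E'
from h import *
for n in("top","side"):
    f=np.load(n+"0.npz"); im=f["frame"]; hsv=cv2.cvtColor(im,cv2.COLOR_RGB2HSV)
    H,S,V=[hsv[...,i].astype(int) for i in range(3)]
    steel=(H>100)&(H<130)&(S>25)&(S<110)&(V>80)
    card=(H>8)&(H<20)&(S>110)&(V>70)
    print(n)
    hs={"top":[("squat",227,215,.07),("tin",276,215,.09),("bottle",376,210,.118),("small",434,207,.062),("tall",465,185,.116)],
        "side":[("squat",289,318,.07),("tin",317,249,.09),("bottle",351,148,.118),("small",366,119,.062),("tall",354,83,.116)]}[n]
    for c in blobs(steel,20):
        (x,y),(w,h),a=r=cv2.minAreaRect(c)
        for nm,u,v,z in hs:
            if abs(x-u)<12 and abs(y-v)<14:
                M=cv2.moments(c);bx=cv2.boundingRect(c)
                cx=(bx[0]+(bx[2]-1)/2,bx[1]+(bx[3]-1)/2)
                print(nm,np.round(cx,1),bx[2:],cast(f,cx,z).round(4),"mom",cast(f,(M["m10"]/M["m00"],M["m01"]/M["m00"]),z).round(4))
                if nm=="tin": print([cast(f,p,z).round(4).tolist() for p in cv2.boxPoints(r)])
    for c in blobs(card,400):
        r=cv2.minAreaRect(c)
        P=np.array([cast(f,p,.03) for p in c[:,0].astype(float)])
        rr=cv2.minAreaRect((P*1000).astype(np.float32)); 
        if max(rr[1])<320: print("carton",np.round(r[0]),np.round(rr,1) if 0 else rr)
f=np.load("top0.npz")["frame"][135:250,180:480]
cv2.imwrite("pics/crop.png",cv2.resize(f[:,:,::-1],(780,299),interpolation=cv2.INTER_CUBIC))
E
```

```text
top
squat [225.5 215. ] (20, 19) [0.4547 0.287 ] mom [0.4547 0.2873]
bottle [377.5 209. ] (8, 9) [ 0.4775 -0.1358] mom [ 0.4779 -0.1358]
tin [274.  214.5] (21, 24) [0.4581 0.148 ] mom [0.4577 0.148 ]
[[0.4407, 0.1776], [0.4921, 0.1518], [0.4751, 0.1184], [0.4238, 0.1443]]
small [435.5 206.5] (12, 12) [ 0.491  -0.3064] mom [ 0.4911 -0.3062]
tall [466.5 185. ] (18, 17) [ 0.5481 -0.3784] mom [ 0.5488 -0.3782]
carton [616. 386.] ((-1.2720947265625, -820.403076171875), (75.56839752197266, 73.07286834716797), 88.04845428466797)
carton [614. 313.] ((199.86627197265625, -821.3025512695312), (83.38674926757812, 278.8010559082031), 88.97260284423828)
carton [391. 170.] ((599.3943481445312, -182.79811096191406), (253.94224548339844, 89.13858032226562), 89.93048858642578)
carton [ 95. 197.] ((500.969482421875, 677.223388671875), (203.19346618652344, 260.707763671875), 89.80740356445312)
carton [280. 156.] ((631.5838012695312, 142.9058837890625), (89.28446960449219, 168.62464904785156), 10.092063903808594)
carton [364.  95.] ((821.0472412109375, -100.63349914550781), (91.22601318359375, 86.235031
[... 620 characters left out ...]
28900146484)
side
squat [287.5 316.5] (34, 32) [0.4547 0.2898] mom [0.4533 0.2924]
tin [314.5 242.5] (36, 20) [0.4625 0.1383] mom [0.4598 0.1363]
[[0.4935, 0.1542], [0.4825, 0.1142], [0.4221, 0.1449], [0.4342, 0.1825]]
carton [240. 242.] ((628.25830078125, 151.51614379882812), (97.62464904785156, 187.43431091308594), 10.366364479064941)
carton [223. 147.] ((815.9761962890625, -94.61451721191406), (90.59962463378906, 140.42562866210938), 40.60086441040039)
carton [309. 150.] ((595.4310913085938, -169.94313049316406), (280.4405822753906, 99.86849212646484), 89.84146118164062)
carton [353. 104.] ((552.79736328125, -391.96209716796875), (56.75407791137695, 151.27915954589844), 17.28113555908203)
```

View pics/crop.png

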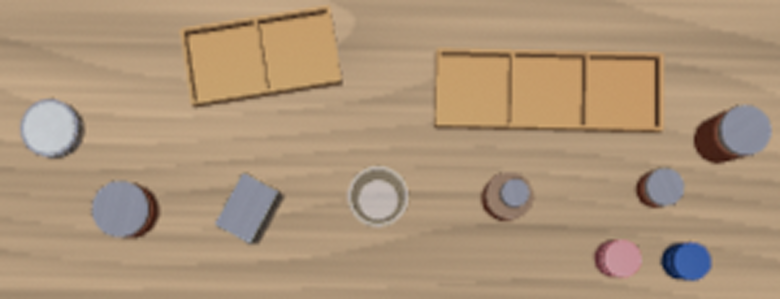

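The crop confirms the choice: brown-filled, steel-lidded small jar at crop (663,187), tall jar (745,130), bottle (515,192), tin (250,208) and squat jar (122,208). The lid stack is whitish at (50,128). I'll write the pick-and-place helper and start with the tall jar.

```bash
cat > pp.py <<'E'
import numpy as np
from scipy.spatial.transform import Rotation as Rn
from bench import env,kinematics,monitor,eyes,job
UP=.25
def quat(phi):
    c,s=np.cos(phi),np.sin(phi)
    return Rn.from_matrix(np.array([[-s,c,0],[c,s,0],[0,0,-1]]).T).as_quat()
def best(p,phi):   # of the two equivalent half turns, the one with least wrist turn
    o=[(abs(q[5]),tuple(quat(a))) for a in(phi,phi+np.pi) if (q:=kinematics.ik(p,quat(a))) is not None]
    return np.array(min(o)[1])
def go(p,phi):
    q=best(p,phi)
    try: env.movel(p,.3,frame=q)
    except env.MotionError: print("reach"); env.reach(p,q)
def pick(xy,phi,z,effort=50):
    x,y=xy; env.release()
    go([x,y,UP],phi)
    print("down hit",env.movel([x,y,z],.12,guard=15))
    env.close_gripper(effort)
    s=monitor.sense(); print("gap mm",85*s["finger_gap"],"F",s["gripper_force"],"pos",s["position"].round(4))
    env.movel([x,y,UP],.15)
    s=monitor.sense(); print("lifted gap",85*s["finger_gap"],"F",s["gripper_force"],"t",s["clock"])
def place(xy,phi,z):
    x,y=xy; go([x,y,UP],phi)
    env.movel([x,y,z+.02],.15)
    print("touch",env.movel([x,y,z+.002],.03,guard=6),monitor.sense()["position"].round(4),"want",z+.004)
    env.release(); env.hold(.3)
    env.movel([x,y,UP],.2); print("t",monitor.sense()["clock"])
LC,LY=np.array([.5994,-.1828]),0.
SC,SY=np.array([.6316,.1429]),np.radians(10.09)
def comp(c,yaw,d): return c+d*np.array([-np.sin(yaw),np.cos(yaw)])
E
python3 - <<'E'
from pp import *
import cv2
for d in(-.084,0,.084):
    for z in(.08,.25): assert kinematics.ik([*comp(LC,LY,d),z],quat(0)) is not None or kinematics.ik([*comp(LC,LY,d),z],quat(np.pi)) is not None
p=[.5485,-.3783,UP]; env.reach(p,best(p,0))
f=eyes.grab_frame("wrist"); cv2.imwrite("pics/w1.png",f["frame"][:,:,::-1]); print(monitor.sense()["joints"].round(2),f["view"].round(3).tolist(),f["mtx"][0].tolist())
P=f["view"]@np.array([.5485,-.3783,.116,1]); u=f["mtx"]@P[:3]; print("predicted lid centre px",u[:2]/u[2])
E
```

```text
[-0.78  0.63  0.96  0.    1.54 -0.78] [[1.0, -0.001, -0.001, -0.548], [-0.0, -0.951, 0.308, -0.405], [-0.001, -0.308, -0.951, 0.282], [0.0, 0.0, 0.0, 1.0]] [317.71633431295874, 0.0, 316.9704576995189]
predicted lid centre px [317.3601144  193.09249698]
```

View pics/w1.png

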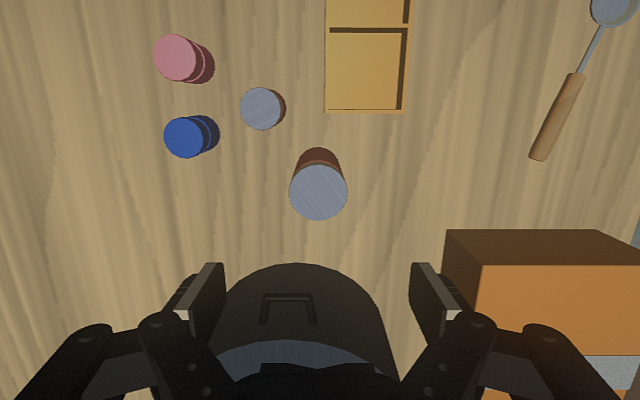

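The wrist view shows the tall jar's lid centred at (318,191), against (317,193) predicted. The choice and position are right. Small jar is at (261,108), blue (185,137), pink (177,57), and the pot's near side is well clear. Next I pick and place the tall jar and look.

Run:
```python
from pp import *
import cv2
pick((.5485,-.3783),0,.075)
place(comp(LC,LY,-.084),LY,.075)
f=eyes.grab_frame("wrist"); cv2.imwrite("pics/w2.png",f["frame"][:,:,::-1])
```

```text
down hit False
gap mm 52.792414634967365 F 52.56021201610565 pos [ 0.5487 -0.3785  0.0756]
lifted gap 52.691888971497505 F 52.84497857093811 t 7.2667
touch True [ 0.5993 -0.2668  0.0795] want 0.079
t 11.2583
```

View pics/w2.png

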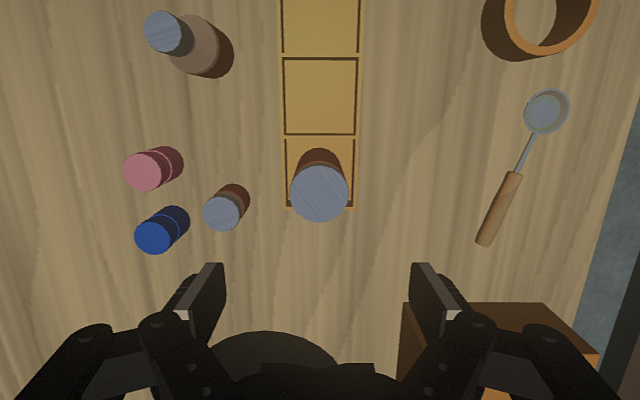

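The tall jar stands upright in the end compartment, lid at (319,193). The small jar is at (222,212), with blue (155,238) too close on its -x side, so I'll grip it along y. The bottle and small jar come next.

Run:
```python
from pp import *
import cv2
pick((.4777,-.1358),0,.081)
place(comp(LC,LY,0),LY,.081)
pick((.491,-.3063),np.pi/2,.026)
place(comp(SC,SY,-.042),SY,.026)
f=eyes.grab_frame("wrist"); cv2.imwrite("pics/w3.png",f["frame"][:,:,::-1])
```

```text
down hit False
gap mm 28.7873611630052 F 49.18250620365143 pos [ 0.4779 -0.1359  0.0812]
lifted gap 28.886154631974808 F 49.36576724052429 t 15.6667
touch True [ 0.5994 -0.1828  0.0852] want 0.085
t 19.7833
down hit False
gap mm 40.803255956143815 F 50.56304454803467 pos [ 0.4911 -0.3064  0.0263]
lifted gap 41.264696615388864 F 50.55917501449585 t 25.8583
touch True [0.6388 0.1015 0.0303] want 0.03
t 31.85
```

View pics/w3.png

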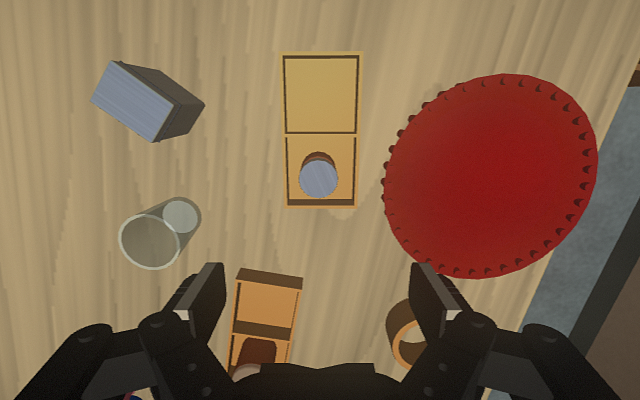

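The small jar stands in the compartment at (318,178). The tin (132,100) and tumbler (152,238) are untouched. Squat jar next, then the tin, refining its pose from the wrist view.

Run:
```python
from pp import *
from h import *
pick((.4547,.2872),0,.030)
place(comp(LC,LY,.084),LY,.030)
phi=np.radians(63.3); go([.458,.148,UP],phi)
f=eyes.grab_frame("wrist"); hsv=cv2.cvtColor(f["frame"],cv2.COLOR_RGB2HSV)
cv2.imwrite("pics/w4.png",f["frame"][:,:,::-1])
H,S,V=[hsv[...,i].astype(int) for i in range(3)]
for c in blobs((H>100)&(H<130)&(S>25)&(S<110)&(V>80),500):
    P=np.array([cast(f,p,.09) for p in c[:,0].astype(float)])*1000
    print(cv2.boundingRect(c),cv2.minAreaRect(P.astype(np.float32)))
```

```text
down hit False
gap mm 60.9329602686474 F 54.450581073760986 pos [0.455  0.2873 0.0306]
lifted gap 60.865031621642245 F 54.549216628074646 t 37.0917
touch True [ 0.5993 -0.0987  0.0346] want 0.034
t 42.525
(335, 310, 32, 27) ((618.9281005859375, 107.82063293457031), (34.67156982421875, 35.810874938964844), 72.54888153076172)
(297, 154, 42, 60) ((457.15350341796875, 147.91787719726562), (40.79308319091797, 59.61009216308594), 63.10713195800781)
(506, 121, 57, 56) ((519.3263549804688, 346.395263671875), (52.4025993347168, 51.834205627441406), 63.09907913208008)
```

View pics/w4.png

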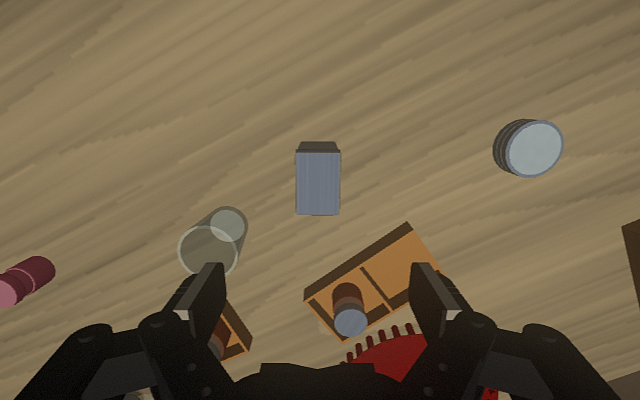

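The tin's lid is square to the jaws at (318,183), at 63.1° and (0.457,0.148), as measured before. Picking it now.

Run:
```python
from pp import *
import cv2
pick((.4575,.148),np.radians(63.2),.045)
place(comp(SC,SY,.042),SY,.045)
env.reach([.3,.3,.3],best([.3,.3,.3],0)); env.hold(.5)
a=[eyes.grab_frame(n)["frame"] for n in("top","side")]
a=np.vstack([cv2.resize(a[0][130:250,180:480],(750,300)),cv2.resize(a[1][60:370,190:440],(363,300)).repeat(1,0) if 0 else cv2.copyMakeBorder(cv2.resize(a[1][60:300,190:440],(312,300)),0,0,0,438,cv2.BORDER_CONSTANT)])
cv2.imwrite("pics/end.png",a[:,:,::-1])
```

```text
down hit False
gap mm 43.00331174837539 F 51.321472227573395 pos [0.4577 0.148  0.0452]
lifted gap 43.064917453672635 F 50.94937652349472 t 48.1333
touch True [0.6242 0.1843 0.0492] want 0.049
t 53.0667
```

View pics/end.png

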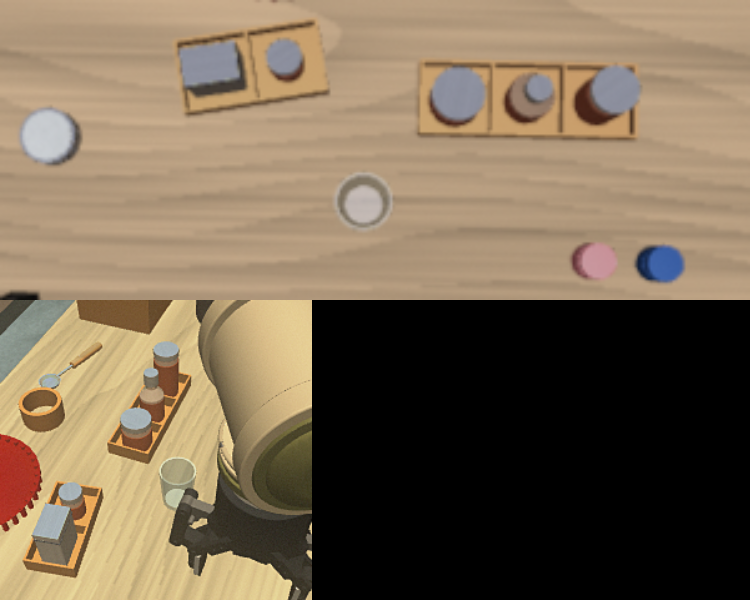

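All five stand upright in their compartments: tin (212,65), small jar (285,60), squat jar (458,95), bottle (530,95), tall jar (610,95). The tumbler (363,200) and lids (48,136) have not moved.

```bash
python3 -c "
from bench import job
print(job.hand_in())"
```

```text
the job is handed in; nothing more can be done
None
```

Both cartons are packed and the job is handed in: the final pictures show all five items upright in their right compartments, with the tumbler, lids and look-alikes not visibly moved, though the hand-in returned no verdict.

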